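# Staple the notepad in the bench stapler

## Robot

A 6-joint arm with a two-finger parallel gripper is mounted at the origin on the work surface. World frame = base frame: x ahead of the robot, y to its left, z up, the work surface at z = 0. Lengths are in m, angles in rad, forces in N, time in s.
With the tool pointing down it reaches from about 0.425 to 0.95 m from the base axis. Payload 14.7 kg.
Tool frame: the origin (TCP) lies on the centre line of the jaws, within the pads' length; the fingertips stand 14 mm ahead of it and the grasp point (between the pads) lies 5 mm behind it; z points along the fingers, y is the direction in which the jaws open and shut (so a half turn about z gives the same grasp; the last joint's range is limited). The gripper opens to 85 mm and grips with 20 to 120 N. Pads are 22 mm wide; open, the fingers measure 114 mm over their backs; the gripper's body (76 mm by 85 mm) begins 54 mm behind the grasp point. The pads swing forward as they close: fully open they stand 13 mm farther back than shut.
Start: joints at [-1.164, 0.48, 1.596, -0, 1.065, -0.047], TCP at [0.285, -0.584, 0.245] pointing down, gripper open.
Joint ranges: [-2.75, 2.75], [-0.82, 2.05], [0.23, 2.67], [-1.56, 4.7], [0.09, 2.69], [-2.92, 2.92]. Speed limits (rad/s): [1.89, 1.89, 2.39, 3.01, 3.01, 3.01].

## Interface

Orientations are given as a unit quaternion [w, x, y, z].
In Python, from plant import arm gives the robot as it stands.
- The arm moves only by the tool send_rows, never from a script. Its argument "targets" is a list that holds one entry, the list of rows, each a list of 4 numbers: the shift along the world's x, y, z in m, then the turn about the world's z in rad. In form: [[[dx, dy, dz, yaw], ...]]. A call has 1 to 8 rows; each row is the pose to reach, as a shift and turn from the pose commanded when the call began; what a row does not reach only later rows make up. A row lasts 1/10 s, in which the tool goes at most 50 mm and 8.59 degrees, less where a joint would pass 70% of its speed; a pose out of reach is approached as far as the arm can. A call with a gripper value outside its range is refused whole. "hand" is the opening in per cent of the stroke, from 0 (shut) to 100 (fully open), set as the call begins (left out, the last holds). The fingers move at their own pace and stop on an object; "grip_force" is the grip in N (left out, the last holds). Time passes only in rows, so rows that repeat a pose let the fingers close. It gives the time, the measured TCP pose, the force and the opening at its end, in the units of the state.
- arm.read_state(): the state, without advancing time (a new reading comes with each control period).
- arm.grab_frame(name): name is "scene" or "side" or "wrist"; returns the picture (420x560x3 uint8, red, green, blue); there is no depth.
- arm.camera_info(name): a dict with "fx", "fy", "cx", "cy" (pixels), "cam_to_world" (4x4, takes a point from camera to world coordinates). Camera axes: x right, y up, looking along -z (the intrinsics and any distortion apply to the point x, -y, -z); pixel columns grow to the right and rows downward; lengths in m; the calibration is good to about 2 mm. A picture is of the moment at which its call begins: read the wrist's pose just before it. camera_info takes no time and is no camera call; for the wrist camera it gives the pose at the moment of the call.
- arm.finish_job(): hands the job in, once; it reports no verdict.
Trained networks look in the newest picture that a camera, given by its name, has taken for a name from the list of things; names that differ only in an ending like _2 or _b are one class to them, and where a whole thing is asked for, a point or a joint stands for the part that bears it (a point fixed in the world has none). Each returns a list of dicts, best first, with "conf" (0 to 1); they miss things now and then, are a little off and sometimes report something else, mostly with a low value. They report only what shows in the picture. A call takes as long as a camera call.
- arm.recognise(target, camera): "xyz" ([x, y, z] in m, in world coordinates, good to about 4 mm: the middle of the surface that is visible of it).
- arm.trace(target, camera): "region" (420x560 bool, what is visible of it).
- arm.place_of(target, camera): "xyz" ([x, y, z] in m, in world coordinates, good to about 4 mm: a listed point, or the origin of a listed thing).
The state is a dict: "time_s": time; "joints": joint angles; "qd": joint speeds; "joint_efforts": joint torques, N m; "position": TCP position; "tcp_rot": TCP orientation; "contact_force": force on the tool from outside, world axes, zero at the start; "moment": the same for the moment, N m; "gripper_width": finger opening in m.
Only numpy, scipy, OpenCV 4.12 (cv2) and the standard library are available. Lean on these libraries where they do the work, as an engineer would, in place of code of your own. Each camera call takes 0.05 s, during which the arm holds its last target.

## Task

Staple the notepad at the middle of its short edge: slide it on the paper table into the stapler's mouth, square and centred, until its edge meets both tabs of the depth guide, without shoving the guide out of its setting. Then press the handle down until you feel the resistance peak and give way as the staple goes in, without ramming it, and let the handle come back up. Leave the pad lying flat in the stapler, and the other things on the desk where they are.

Things in the scene. Friction and masses are not known exactly. Their poses are not given: they have to be found in the camera images.
- stapler: heavy bench stapler, 410 mm long, immovable. Origin on the desk right below the staple line (middle of anvil and nose); x runs from mouth to rear hinge, z up. Flat paper table 22 mm high, x -170 to +60, y -90 to +90 mm. Base and hinge cheeks (up to 76 mm wide, 110 high) at x 55 to 245 mm. The head (30 mm wide, nose at x -14 to +14 mm) hangs 22 mm above the table at rest; the handle reaches over it
- handle_grip (a point): middle of the top of the black grip (44 mm wide, 85 mm long) near the handle's free end, which is 33 mm beyond it. The handle's hinge line is at stapler x 200 mm, 95 mm above the desk, 205 mm from this point. At rest the grip is about 186 mm above the desk, 16 mm behind the staple line, and the handle rises towards the mouth at 0.40 rad
- handle (a joint): angle of the handle below rest, rad: 0 up (a spring of 2 to 6 N at the grip brings it back), 0.36 down on its stop. The push needed at the grip rises from about 0.19 rad, peaks at 16 to 21 N near 0.27 rad and gives way near 0.30 rad as the staple snaps in (some 60 mm down at the grip); then only the spring resists
- staple (a joint): travel of the staple, m: 0 in the nose, 0.024 driven home in whatever lies on the anvil. It snaps home by itself once pushed past 0.010 and stays there. There is only this one staple
- pad: loose notepad, 148 x 105 x 10 mm, 0.09 to 0.16 kg, with cream board covers, lying on the paper table in front of the nose, skewed and off-centre. Origin at the centre of its underside; x along its length, towards the edge that goes into the mouth; y across; z up
- pad_head (a point): middle of the pad's short edge that goes into the mouth, half-way up its thickness (74 mm from the pad's centre)
- guide_track: fixed track of the depth guide; origin on the staple line at table height, axes as the stapler's. Carries the guide: two upright steel tabs (22 mm wide, 24 high, centred 32 mm either side of the middle line), faces towards the mouth, set anywhere from 8 to 30 mm behind the staple line (+x). The setting is not measured: feel it with the pad, or see it
- depth_guide (a joint): how far the depth guide has been shoved back from its setting, m; 0 at the start wherever it is set. Its clamp slips at about 18 N
- mug: loose dark red mug, 86 mm wide, 98 mm high, origin at the centre of its underside; a bystander
- pillbox: loose white weekly pill organiser, 156 x 34 x 23 mm; a bystander
- camera: loose compact camera lying on its back, 122 x 66 mm, 61 mm high at the lens; a bystander

How it is judged:
By the outcome, as a careful person would: the job done as asked, in the order asked, and still so for the second after the job is handed in, with the robot touching nothing.
It also fails if it takes over 70 s, if anything falls off the work surface, if the arm or the gripper's body presses on something with over 40 N, if the wrist force passes 120 N, or if a joint passes its speed limit or range.

## Working session

There is one attempt and no reset: what is moved stays moved. The work goes in short steps, Python scripts to look and compute and a tool call to move; the robot and the scene stay as the last step left them, time stands still between calls to the robot, and variables do not carry over. Pictures are saved under pics/ and viewed, and the job is handed in when it is done.

Besides the shell and the picture viewer there is one more tool, called after "Request:" in YAML: its name, and indented under it one key for each argument. send_rows: Moves the arm, as the interface text tells. Its arguments: {"type":"object","properties":{"targets":{"type":"array","items":{"type":"array","items":{"type":"array","items":{"type":"number"}}}},"hand":{"type":"number"},"grip_force":{"type":"number"}},"required":["targets"]}

```bash
ls; mkdir -p pics
python3 - <<'E'
from plant import arm
import cv2
s=arm.read_state(); print(s)
for n in("scene","side","wrist"):
    im=arm.grab_frame(n); cv2.imwrite(f"pics/{n}0.png",im[:,:,::-1])
    i=arm.camera_info(n); print(n,i)
for n in("scene","side"):
    for t in("stapler","handle_grip","pad","pad_head","guide_track","mug","pillbox","camera"):
        try: print(n,t,[(d['conf'],d['xyz']) for d in arm.place_of(t,n)][:2])
        except Exception as e: print(t,e)
print(arm.read_state()['time_s'])
E
```

```text
pics
{'time_s': 0.0, 'joints': array([-1.16357839e+00,  4.80820311e-01,  1.59685022e+00, -3.30856615e-05,
        1.06508634e+00, -4.65776346e-02]), 'qd': array([ 9.21851466e-04,  8.57535724e-04,  5.16523304e-04,  1.00422668e-04,
        6.40429350e-04, -3.80133750e-05]), 'joint_efforts': array([ 8.24935123e-03, -9.50618076e+01, -4.30176723e+01,  7.86312175e-04,
        1.22626344e-02,  4.92226420e-06]), 'position': array([ 0.28482003, -0.58385531,  0.24468867]), 'tcp_rot': array([-5.70075491e-04,  9.74366974e-01,  2.24963687e-01, -1.18630880e-04]), 'contact_force': array([-0.53350141,  0.13287659, -0.91296595]), 'moment': array([ 0.03805988, -0.00414975,  0.04528052]), 'gripper_width': 0.08568673964855697}
scene {'fx': 392.7110524899086, 'fy': 392.7110524899086, 'cx': 279.5438892769858, 'cy': 207.1482924332073, 'cam_to_world': array([[-0.77960117, -0.51997179,  0.34907214,  1.01562616],
       [ 0.62616658, -0.63672443,  0.44999713,  0.55888036],
       [-0.01172306,  0.56939559,  0.82198007,  1.01144617],
       [ 0.        ,  0.        ,  0.        ,  1.        ]])}
side {'fx': 41
[... 980 characters left out ...]
 pad_head [(0.59, [0.6075, -0.0443, 0.0277]), (0.31, [0.5648, 0.4219, 0.0026])]
scene guide_track [(0.65, [0.6198, -0.0748, 0.0236])]
scene mug [(0.7, [0.5623, 0.421, 0.0024])]
scene pillbox [(0.81, [0.7935, 0.0031, 0.001])]
scene camera [(0.61, [0.762, 0.282, -0.0018])]
side stapler [(0.63, [0.623, -0.0737, 0.0044])]
side handle_grip [(0.68, [0.6215, -0.0932, 0.1854]), (0.52, [0.6223, -0.0741, 0.0004])]
side pad [(0.77, [0.6202, 0.0262, 0.0197])]
side pad_head [(0.66, [0.6052, -0.0486, 0.0297])]
side guide_track [(0.72, [0.6266, -0.0781, 0.0182])]
side mug []
side pillbox [(0.96, [0.794, -0.0004, 0.0003])]
side camera [(0.71, [0.7567, 0.278, -0.0024]), (0.48, [0.5651, 0.4177, 0.0006])]
0.95
```

View pics/scene0.png

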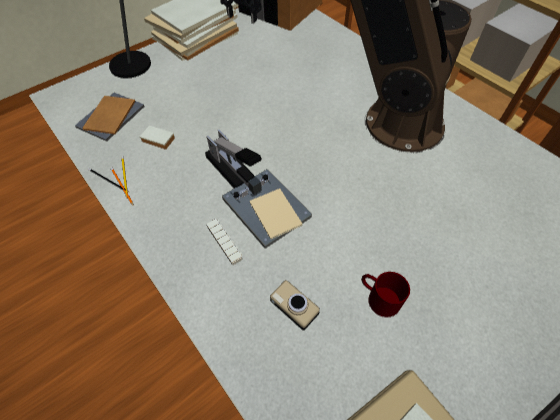

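View pics/side0.png

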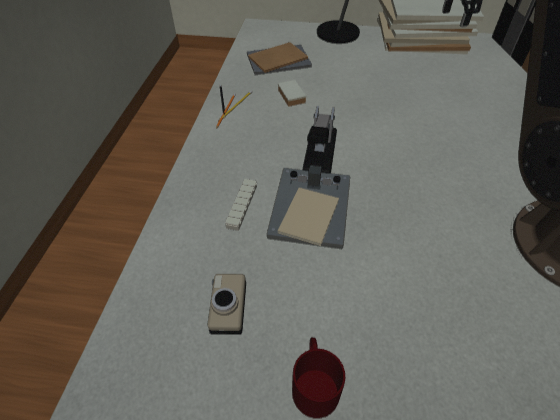

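Request:
send_rows:
  targets:
    - [[0.02, 0.04, 0.09, 0.1], [0.045, 0.08, 0.09, 0.2], [0.065, 0.12, 0.09, 0.3], [0.085, 0.165, 0.09, 0.4], [0.105, 0.205, 0.09, 0.5], [0.125, 0.245, 0.09, 0.6], [0.145, 0.29, 0.09, 0.7], [0.165, 0.33, 0.09, 0.7]]

```text
time_s: 1.75
position: [0.4475, -0.2582, 0.3356]
tcp_rot: [0.0, 0.837, 0.547, 0.0]
contact_force: [1.3, -0.1, 0.4]
gripper_width: 0.0857
```

Request:
send_rows:
  targets:
    - [[0.02, 0.04, 0, 0.1], [0.045, 0.08, 0, 0.2], [0.065, 0.12, 0, 0.3], [0.085, 0.165, 0, 0.4], [0.105, 0.205, 0, 0.42], [0.125, 0.245, 0, 0.42], [0.145, 0.29, 0, 0.42], [0.17, 0.33, 0, 0.42]]

```text
time_s: 2.55
position: [0.6173, 0.0722, 0.3355]
tcp_rot: [0.0, 0.706, 0.708, 0.0]
contact_force: [1.2, 0.0, 0.3]
gripper_width: 0.0857
```

Run:
```python
from plant import arm
import cv2
s=arm.read_state(); print(s['time_s'],s['position'],s['tcp_rot'],s['contact_force'])
im=arm.grab_frame("wrist"); cv2.imwrite("pics/w1.png",cv2.resize(im,(800,600))[:,:,::-1]); cv2.imwrite("pics/w1raw.png",im[:,:,::-1])
i=arm.camera_info("wrist"); print(i)
for t in("stapler","handle_grip","pad","pad_head","guide_track"):
    print(t,[(d['conf'],d['xyz']) for d in arm.place_of(t,"wrist")][:2])
```

```text
2.55 [0.61727917 0.07215557 0.33553888] [3.08351766e-05 7.05911582e-01 7.08299959e-01 7.95944023e-05] [1.22111367 0.03728163 0.34582222]
{'fx': 314.77544110415346, 'fy': 314.77544110415346, 'cx': 275.50628793718914, 'cy': 205.73755432582928, 'cam_to_world': array([[ 0.999985  , -0.00374525, -0.00399611,  0.61991338],
       [ 0.00477828,  0.95317693,  0.30237544,  0.15516322],
       [ 0.00267653, -0.30239   ,  0.95318053,  0.46419227],
       [ 0.        ,  0.        ,  0.        ,  1.        ]])}
stapler [(0.86, [0.6223, -0.0819, 0.0003])]
handle_grip [(0.66, [0.6184, -0.0917, 0.189])]
pad [(0.74, [0.6216, 0.0246, 0.0275]), (0.27, [0.6199, -0.0929, 0.1895])]
pad_head [(0.92, [0.6066, -0.048, 0.0294])]
guide_track [(0.92, [0.6187, -0.0742, 0.0229])]
```

View pics/w1.png

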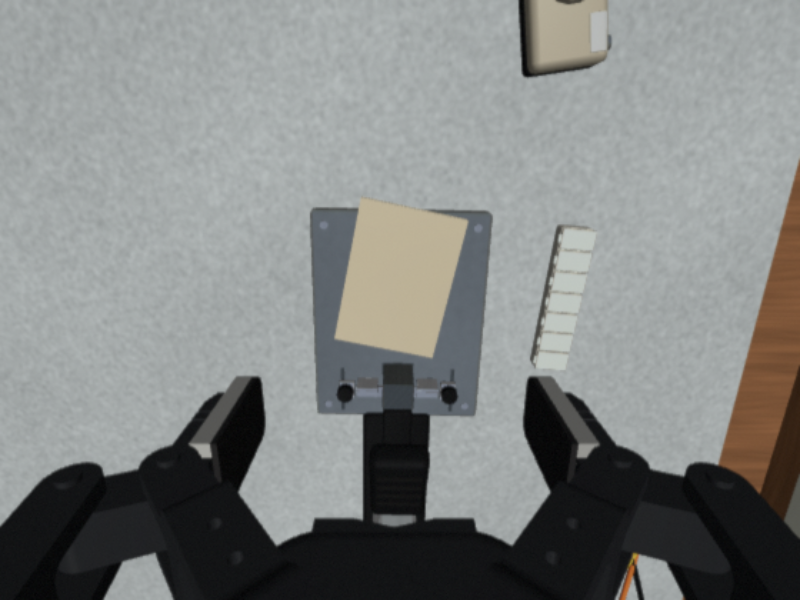

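```bash
cat > h.py <<'E'
import numpy as np,cv2
def world(px,z,i):
    px=np.atleast_2d(px).astype(float)
    T=i['cam_to_world']; d=np.c_[(px[:,0]-i['cx'])/i['fx'],-(px[:,1]-i['cy'])/i['fy'],-np.ones(len(px))]@T[:3,:3].T
    k=(z-T[2,3])/d[:,2]; return T[:3,3]+d*k[:,None]
def pix(P,i):
    T=i['cam_to_world']; q=(np.atleast_2d(P)-T[:3,3])@T[:3,:3]
    return np.c_[i['cx']-i['fx']*q[:,0]/q[:,2], i['cy']+i['fy']*q[:,1]/q[:,2]]
def rect(im,z,i,x0,x1,y0,y1,m=2000):
    c=np.array([[x0,y1,z],[x1,y1,z],[x1,y0,z],[x0,y0,z]])
    W,H=int((x1-x0)*m),int((y1-y0)*m)
    M=cv2.getPerspectiveTransform(pix(c,i).astype(np.float32),np.float32([[0,0],[W,0],[W,H],[0,H]]))
    return cv2.warpPerspective(im,M,(W,H),flags=cv2.INTER_CUBIC)
def box(mask,z,i):
    cs,_=cv2.findContours(mask.astype(np.uint8),cv2.RETR_EXTERNAL,cv2.CHAIN_APPROX_NONE)
    c=max(cs,key=cv2.contourArea)[:,0,:]
    w=world(c,z,i)[:,:2]
    h=cv2.minAreaRect((w*1000).astype(np.float32)); return h,cv2.boxPoints(h)
E
cat > a.py <<'E'
from plant import arm
import cv2,numpy as np,sys; from h import *
i=arm.camera_info("wrist"); im=cv2.imread(sys.argv[1])[:,:,::-1]
for t,z in(("pad",.032),("stapler",.022)):
    r=arm.trace(t,"wrist")[0]; print(t,r['conf'],r['region'].sum(),box(r['region'],z,i))
hsv=cv2.cvtColor(np.ascontiguousarray(im),cv2.COLOR_RGB2HSV)
m=cv2.inRange(hsv,(8,50,90),(30,160,255)); n,l,st,_=cv2.connectedComponentsWithStats(m)
for k in range(1,n):
    if st[k,4]>2000: print(st[k],box(l==k,.032,i))
R=rect(im,.022,i,.5,.76,-.16,.12,2000); cv2.imwrite(sys.argv[2],R[:,:,::-1])
E
python3 a.py pics/w1raw.png pics/r1.png
```

```text
pad 0.63 7477 (((621.5511474609375, 22.766250610351562), (150.2051544189453, 106.6711196899414), 77.75276184082031), array([[553.49786 , -39.31299 ],
       [657.7413  , -61.941193],
       [689.60443 ,  84.84549 ],
       [585.361   , 107.473694]], dtype=float32))
stapler 0.93 13589 (((620.4583129882812, -100.4730224609375), (389.8104248046875, 180.78176879882812), 89.10961151123047), array([[ 527.0496 , -293.95007],
       [ 707.8095 , -296.75934],
       [ 713.867  ,   93.00403],
       [ 533.1071 ,   95.81329]], dtype=float32))
[ 503  112   57  233 5684] (((1018.4619750976562, -47.047515869140625), (372.8414306640625, 58.60191345214844), 89.99200439453125), array([[ 989.135  , -233.46414],
       [1047.7369 , -233.47232],
       [1047.789  ,  139.36911],
       [ 989.187  ,  139.37729]], dtype=float32))
[ 236  140   91  109 6353] (((621.2716674804688, 22.587913513183594), (145.91888427734375, 102.16555786132812), 77.9657974243164), array([[556.0998  , -38.117588],
       [656.0201  , -59.41865 ],
       [686.44354 ,  83.29341 ],
       [586.52325 , 104.59448 ]], dtype=float32))
```

View pics/r1.png

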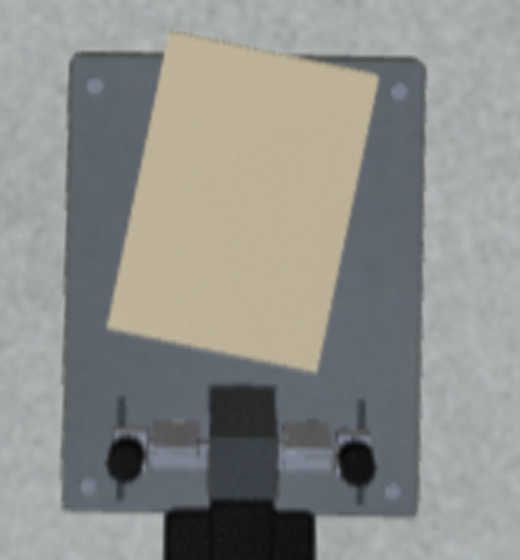

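Request:
send_rows:
  targets:
    - [[0.01, -0.02, -0.045, -0.07], [0.01, -0.02, -0.09, -0.14], [0.01, -0.02, -0.135, -0.214], [0.01, -0.02, -0.18, -0.214], [0.01, -0.02, -0.225, -0.214], [0.01, -0.02, -0.262, -0.214], [0.01, -0.02, -0.27, -0.214], [0.01, -0.02, -0.27, -0.214]]
  hand: 70
  grip_force: 20

```text
time_s: 3.75
position: [0.6264, 0.0491, 0.0649]
tcp_rot: [-0.001, 0.778, 0.628, -0.001]
contact_force: [-0.4, 0.9, 0.2]
gripper_width: 0.0599
```

Request:
send_rows:
  targets:
    - [[0, 0, -0.005, 0], [0, 0, -0.01, 0], [0, 0, -0.013, 0], [0, 0, -0.015, 0], [0, 0, -0.015, 0]]

```text
time_s: 4.25
position: [0.6271, 0.0499, 0.0504]
tcp_rot: [0.0, 0.778, 0.629, 0.0]
contact_force: [-0.1, -0.9, -0.1]
gripper_width: 0.0598
```

Request:
send_rows:
  targets:
    - [[0, 0, -0.002, 0], [0, 0, -0.004, 0], [0, 0, -0.005, 0], [0, 0, -0.005, 0]]

```text
time_s: 4.65
position: [0.6269, 0.0499, 0.0451]
tcp_rot: [-0.0, 0.778, 0.629, -0.0]
contact_force: [-0.2, -0.7, 0.4]
gripper_width: 0.06
```

Run:
```python
from plant import arm
import cv2
s=arm.read_state(); print(s['position'],s['contact_force'])
im=arm.grab_frame("wrist"); cv2.imwrite("pics/w2.png",im[:,:,::-1])
```

```text
[0.6269498  0.04988018 0.04508313] [-0.21218831 -0.65588075  0.3663421 ]
```

View pics/w2.png

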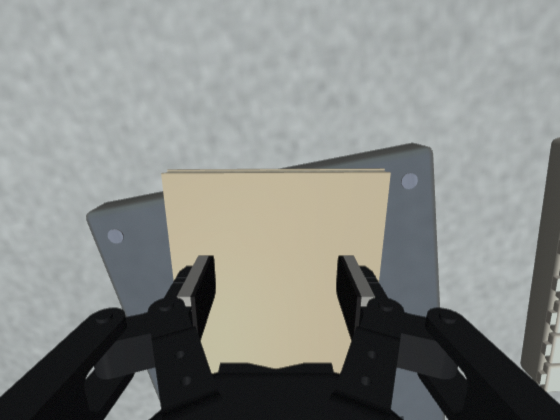

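Request:
send_rows:
  targets:
    - [[0, 0, -0.001, 0], [0, 0, -0.002, 0], [0, 0, -0.003, 0], [0, 0, -0.003, 0]]

```text
time_s: 5.1
position: [0.627, 0.0498, 0.0421]
tcp_rot: [-0.0, 0.778, 0.629, -0.0]
contact_force: [-0.6, -0.1, 0.2]
gripper_width: 0.06
```

Request:
send_rows:
  targets:
    - [[0, 0, -0.001, 0], [0, 0, -0.002, 0], [0, 0, -0.002, 0]]

```text
time_s: 5.4
position: [0.6271, 0.0499, 0.041]
tcp_rot: [0.0, 0.778, 0.629, 0.0]
contact_force: [-3.3, -0.1, 12.2]
gripper_width: 0.0599
```

Request:
send_rows:
  targets:
    - [[-0.0005, -0.004, 0, 0.025], [-0.001, -0.008, 0, 0.05], [-0.0015, -0.012, 0, 0.075], [-0.002, -0.016, 0, 0.1], [-0.003, -0.02, 0, 0.125], [-0.0035, -0.024, 0, 0.15], [-0.004, -0.028, 0, 0.175], [-0.0045, -0.03, 0, 0.191]]

```text
time_s: 6.2
position: [0.6232, 0.0201, 0.041]
tcp_rot: [0.0, 0.714, 0.7, 0.001]
contact_force: [0.4, 6.1, 9.5]
gripper_width: 0.0601
```

Run:
```python
from plant import arm
import cv2
for n in("wrist","side","scene"):
    im=arm.grab_frame(n); cv2.imwrite(f"pics/{n}3.png",im[:,:,::-1])
s=arm.read_state(); print(s['position'],s['contact_force'])
a=cv2.imread("pics/side3.png")[130:270,220:400]; b=cv2.imread("pics/scene3.png")[110:270,180:360]
cv2.imwrite("pics/c3.png",cv2.resize(a,None,fx=4,fy=4,interpolation=cv2.INTER_CUBIC))
```

```text
[0.62318116 0.01990106 0.04098559] [ 0.25001244 -0.42423189  9.97348904]
```

View pics/c3.png

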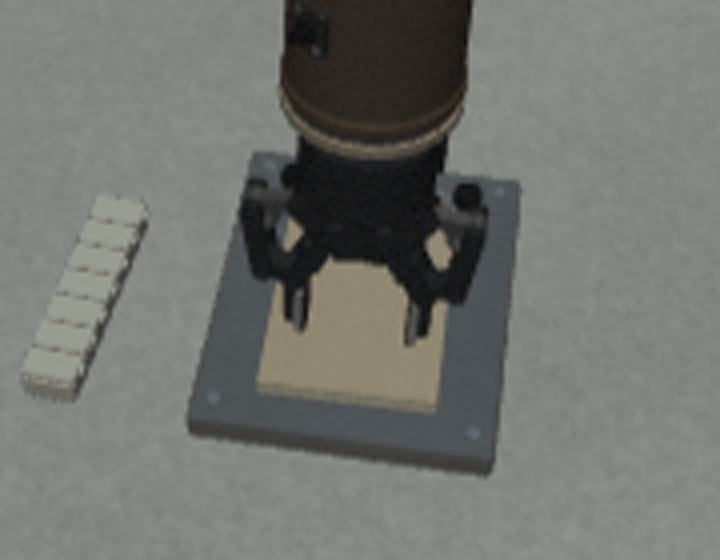

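View pics/wrist3.png

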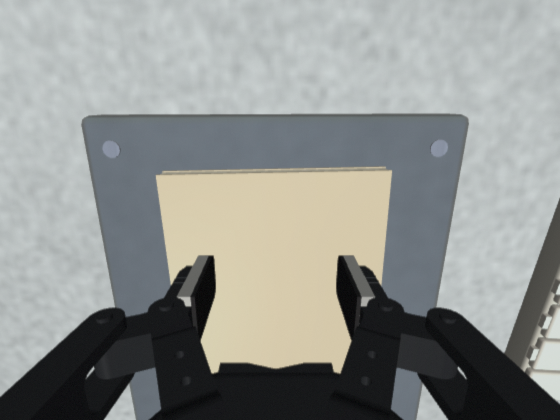

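```bash
cat > m.py <<'E'
from plant import arm
import cv2,numpy as np,sys; from h import *
i=arm.camera_info("wrist"); im=cv2.imread(sys.argv[1])[:,:,::-1]
for z,n in((.022,'t'),(.032,'p')):
    R=rect(im,z,i,.5,.76,-.06,.12,3000); cv2.imwrite(f"pics/{sys.argv[2]}{n}.png",R[:,:,::-1])
E
python3 m.py pics/wrist3.png r3
```

```text
(no output)
```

View pics/r3t.png

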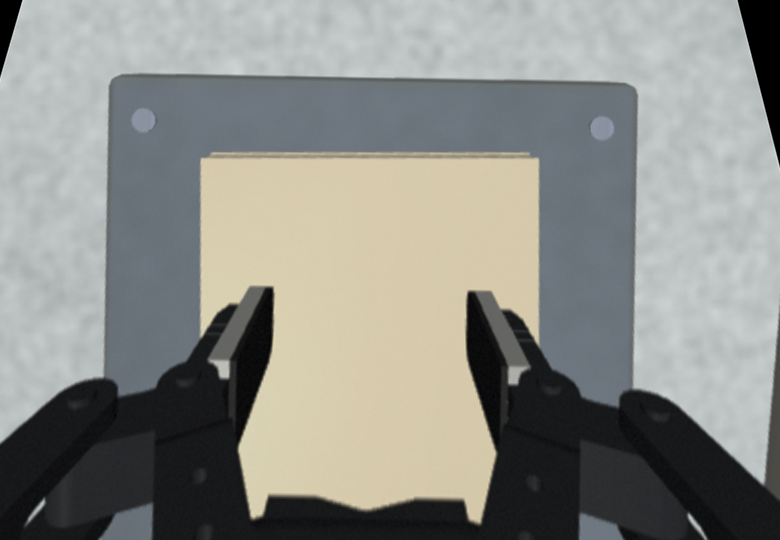

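View pics/r3p.png

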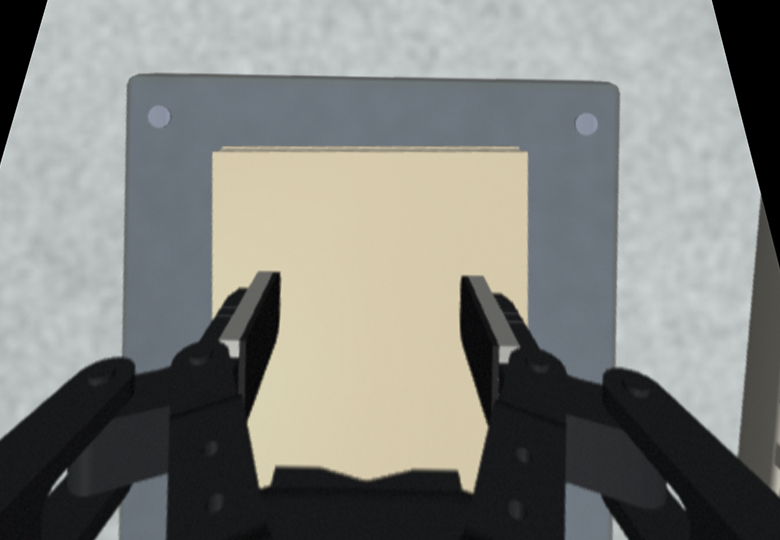

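Request:
send_rows:
  targets:
    - [[0, -0.002, 0, -0.006], [0, -0.004, 0, -0.012], [0, -0.006, 0, -0.018], [0, -0.007, 0, -0.018], [0, -0.007, 0, -0.018]]

```text
time_s: 6.85
position: [0.6231, 0.0132, 0.041]
tcp_rot: [0.0, 0.721, 0.693, 0.001]
contact_force: [-0.7, 3.7, 10.9]
gripper_width: 0.0598
```

Request:
send_rows:
  targets:
    - [[0, -0.001, 0, 0], [0, -0.002, 0, 0], [0, -0.002, 0, 0]]

```text
time_s: 7.15
position: [0.6231, 0.0113, 0.041]
tcp_rot: [0.0, 0.721, 0.693, 0.001]
contact_force: [-1.8, 3.7, 9.8]
gripper_width: 0.0597
```

Request:
send_rows:
  targets:
    - [[0, -0.001, 0, 0], [0, -0.001, 0, 0]]

```text
time_s: 7.35
position: [0.6231, 0.0103, 0.041]
tcp_rot: [0.0, 0.721, 0.693, 0.001]
contact_force: [-1.1, 5.1, 10.0]
gripper_width: 0.0594
```

Request:
send_rows:
  targets:
    - [[0, -0.001, 0, 0], [0, -0.001, 0, 0]]

```text
time_s: 7.55
position: [0.6231, 0.0093, 0.041]
tcp_rot: [0.0, 0.721, 0.693, 0.001]
contact_force: [-0.7, 5.0, 9.9]
gripper_width: 0.0595
```

Request:
send_rows:
  targets:
    - [[0, -0.001, 0, 0], [0, -0.001, 0, 0]]

```text
time_s: 7.75
position: [0.6232, 0.0083, 0.041]
tcp_rot: [0.0, 0.721, 0.693, 0.001]
contact_force: [-0.5, 4.1, 9.2]
gripper_width: 0.0601
```

Request:
send_rows:
  targets:
    - [[0, -0.001, 0, 0], [0, -0.001, 0, 0]]

```text
time_s: 7.95
position: [0.6232, 0.0073, 0.041]
tcp_rot: [0.0, 0.721, 0.693, 0.001]
contact_force: [-0.2, 5.2, 8.6]
gripper_width: 0.0597
```

```bash
cat > g.py <<'E'
from plant import arm
import cv2,sys
im=arm.grab_frame("wrist"); cv2.imwrite(f"pics/{sys.argv[1]}.png",im[:,:,::-1])
s=arm.read_state(); print(s['time_s'],s['position'],s['contact_force'])
E
python3 g.py w4; python3 m.py pics/w4.png r4
```

```text
8.0 [0.62313411 0.00732741 0.04096714] [-0.76590305  4.90057455  9.73656046]
```

View pics/r4p.png

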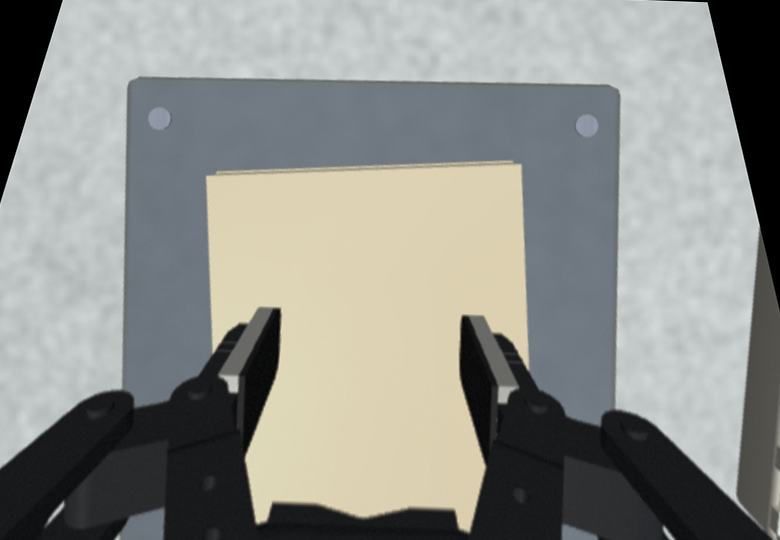

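View pics/r4t.png

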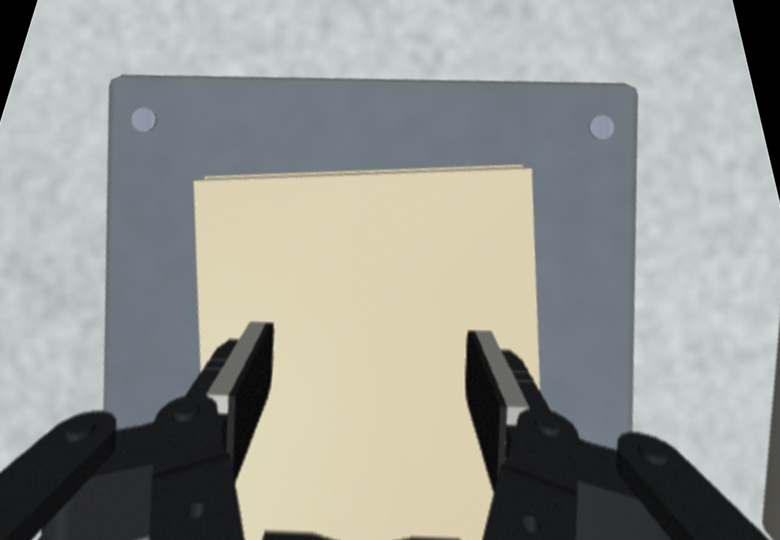

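Request:
send_rows:
  targets:
    - [[0, 0, 0.02, 0], [0, 0.01, 0.06, 0], [0, 0.03, 0.11, 0], [0, 0.05, 0.16, 0], [0, 0.07, 0.19, 0], [0, 0.085, 0.2, 0], [0, 0.085, 0.2, 0], [0, 0.085, 0.2, 0]]

```text
time_s: 8.8
position: [0.622, 0.0918, 0.2394]
tcp_rot: [-0.0, 0.72, 0.694, -0.0]
contact_force: [-0.2, -0.1, -1.3]
gripper_width: 0.0594
```

```bash
python3 g.py w5; python3 a.py pics/w5.png pics/r5.png
```

```text
8.85 [0.62177359 0.09136708 0.23881372] [ 0.2624704  -0.10407593 -0.42935529]
pad 0.72 9803 (((623.2589111328125, -8.963752746582031), (104.9603271484375, 150.8583221435547), 2.0461034774780273), array([[568.1191  ,  64.54358 ],
       [573.5053  , -86.21855 ],
       [678.39874 , -82.471085],
       [673.0125  ,  68.291046]], dtype=float32))
stapler 0.68 15386 (((621.8411254882812, -38.13270568847656), (273.734619140625, 180.0346221923828), 89.08649444580078), array([[ 529.6532 , -173.54747],
       [ 709.6649 , -176.41777],
       [ 714.02905,   97.28206],
       [ 534.01733,  100.15236]], dtype=float32))
[ 231  202   94  113 6670] (((623.47802734375, -10.524765014648438), (102.11199951171875, 146.60826110839844), 2.074066638946533), array([[569.8025 ,  60.88356],
       [575.1084 , -85.62866],
       [677.15356, -81.93309],
       [671.84766,  64.57913]], dtype=float32))
```

View pics/r5.png

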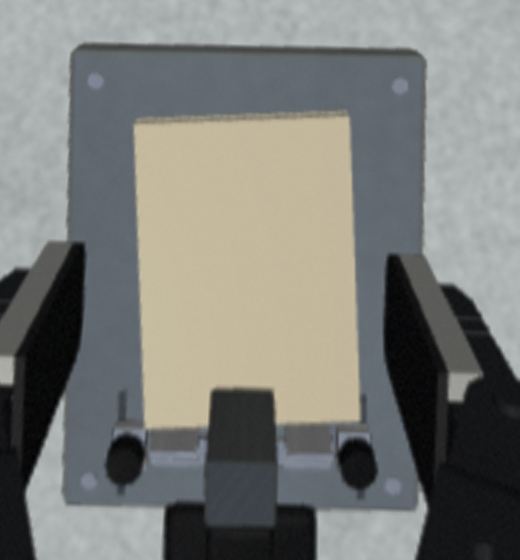

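View pics/w5.png

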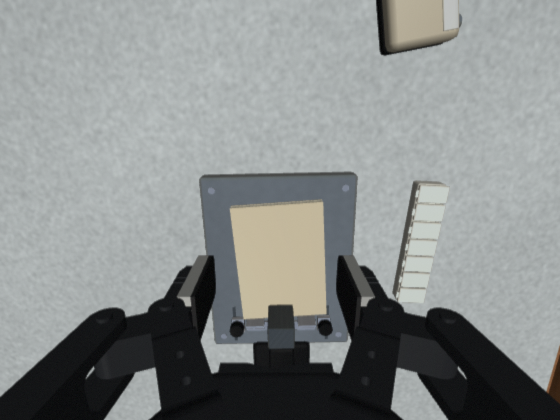

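Request:
send_rows:
  targets:
    - [[0, -0.02, -0.045, 0], [0, -0.04, -0.09, 0], [0, -0.06, -0.13, 0], [0, -0.075, -0.17, 0], [0, -0.075, -0.19, 0], [0, -0.075, -0.193, 0], [0, -0.075, -0.193, 0]]
  hand: 78

```text
time_s: 9.65
position: [0.622, 0.0165, 0.0466]
tcp_rot: [-0.001, 0.721, 0.693, -0.001]
contact_force: [0.1, -0.7, 1.0]
gripper_width: 0.0664
```

Request:
send_rows:
  targets:
    - [[0, 0, -0.002, 0], [0, 0, -0.004, 0], [0, 0, -0.005, 0], [0, 0, -0.005, 0]]

```text
time_s: 10.05
position: [0.6228, 0.0171, 0.0428]
tcp_rot: [0.0, 0.72, 0.694, 0.0]
contact_force: [-0.3, -0.2, 0.5]
gripper_width: 0.0666
```

Request:
send_rows:
  targets:
    - [[0, 0, -0.001, 0], [0, 0, -0.002, 0], [0, 0, -0.003, 0], [0, 0, -0.003, 0]]

```text
time_s: 10.45
position: [0.6226, 0.0169, 0.0393]
tcp_rot: [0.0, 0.72, 0.694, 0.0]
contact_force: [-0.1, 0.5, 0.9]
gripper_width: 0.0666
```

Request:
send_rows:
  targets:
    - [[0, 0, -0.001, 0], [0, 0, -0.0015, 0], [0, 0, -0.0015, 0]]

```text
time_s: 10.75
position: [0.6227, 0.0169, 0.0392]
tcp_rot: [0.0, 0.72, 0.694, 0.0]
contact_force: [-7.0, 0.6, 28.2]
gripper_width: 0.0669
```

Request:
send_rows:
  targets:
    - [[0, 0, 0.001, 0], [0, 0, 0.001, 0]]

```text
time_s: 10.95
position: [0.6227, 0.0169, 0.0392]
tcp_rot: [0.0, 0.72, 0.694, 0.0]
contact_force: [-2.4, 0.3, 13.1]
gripper_width: 0.0663
```

Now the small back‑and‑turn drag.

Request:
send_rows:
  targets:
    - [[0, 0.002, 0, 0], [0, 0.004, 0, -0.01], [0, 0.006, 0, -0.02], [0.0005, 0.007, 0, -0.03], [0.0005, 0.007, 0, -0.04], [0.0005, 0.007, 0, -0.05], [0.0005, 0.007, 0, -0.055], [0.0005, 0.007, 0, -0.055]]

```text
time_s: 11.75
position: [0.6237, 0.0234, 0.0392]
tcp_rot: [0.001, 0.739, 0.674, 0.0]
contact_force: [0.7, -4.9, 9.9]
gripper_width: 0.0666
```

```bash
python3 g.py w6; python3 m.py pics/w6.png r6
```

```text
11.8 [0.62374348 0.02339856 0.03927024] [ 1.00045152 -4.98179839  9.84365054]
```

View pics/r6p.png

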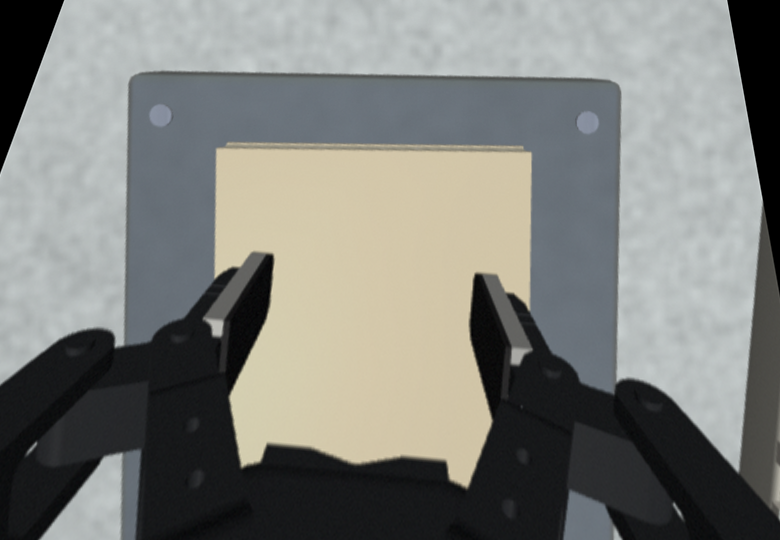

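Request:
send_rows:
  targets:
    - [[0, 0, 0.015, 0], [0, 0.01, 0.03, 0.02], [0, 0.04, 0.03, 0.05], [0, 0.06, 0.03, 0.074], [0, 0.07, 0.03, 0.074], [0, 0.07, 0.03, 0.074], [0, 0.07, 0.01, 0.074], [0, 0.07, 0.01, 0.074]]

```text
time_s: 12.6
position: [0.6219, 0.0932, 0.0474]
tcp_rot: [-0.001, 0.714, 0.7, -0.001]
contact_force: [-0.7, -1.3, 0.2]
gripper_width: 0.0666
```

```bash
python3 g.py w7;python3 m.py pics/w7.png r7
python3 - <<'E'
from plant import arm
import cv2
a=arm.grab_frame("side")[130:270,220:400,::-1]
cv2.imwrite("pics/c7.png",cv2.resize(a,None,fx=4,fy=4,interpolation=cv2.INTER_CUBIC))
print(arm.read_state()['tcp_rot'])
E
```

```text
12.65 [0.62219603 0.09316852 0.04820497] [0.40776087 0.54514029 0.26995007]
[-3.34886012e-04  7.14055919e-01  7.00088433e-01 -4.66830074e-04]
```

View pics/w7.png

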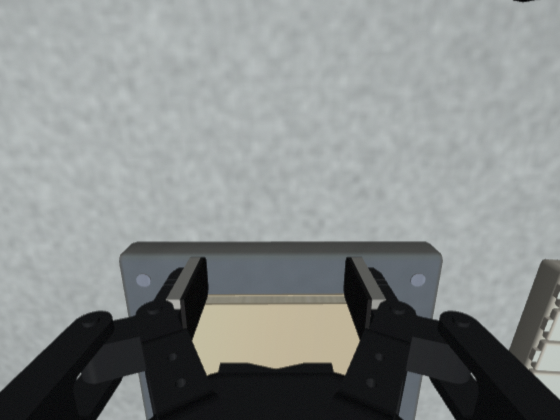

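View pics/c7.png

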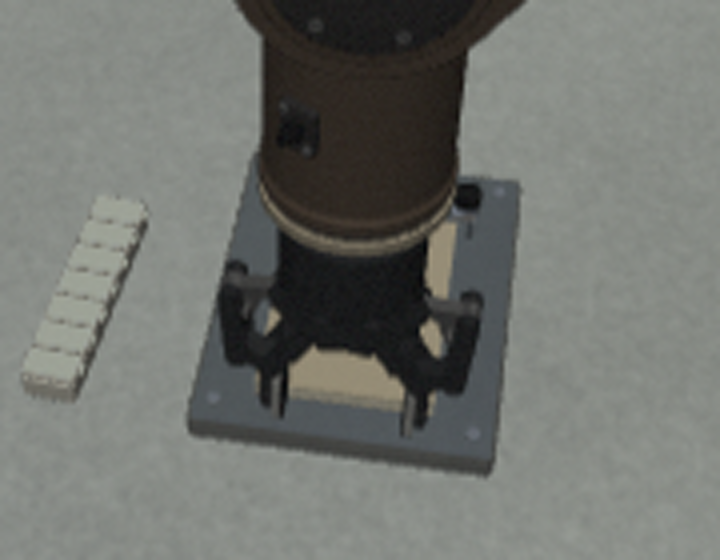

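Request:
send_rows:
  targets:
    - [[0, 0, -0.005, 0], [0, 0, -0.01, 0], [0, 0, -0.012, 0], [0, 0, -0.014, 0], [0, 0, -0.014, 0]]

```text
time_s: 13.2
position: [0.6229, 0.0939, 0.0345]
tcp_rot: [-0.0, 0.714, 0.7, -0.0]
contact_force: [0.3, -0.9, 1.4]
gripper_width: 0.0666
```

Request:
send_rows:
  targets:
    - [[0, -0.003, 0, 0], [0, -0.006, 0, 0], [0, -0.009, 0, 0], [0, -0.012, 0, 0], [0, -0.014, 0, 0], [0, -0.016, 0, 0], [0, -0.016, 0, 0]]

```text
time_s: 13.9
position: [0.6231, 0.0776, 0.0348]
tcp_rot: [0.0, 0.714, 0.7, -0.0]
contact_force: [-0.6, 0.0, 0.2]
gripper_width: 0.0666
```

```bash
python3 g.py w8;python3 m.py pics/w8.png r8
```

```text
13.95 [0.62308412 0.07771763 0.03481749] [-0.06789441  0.41617214  0.20209365]
```

View pics/r8p.png

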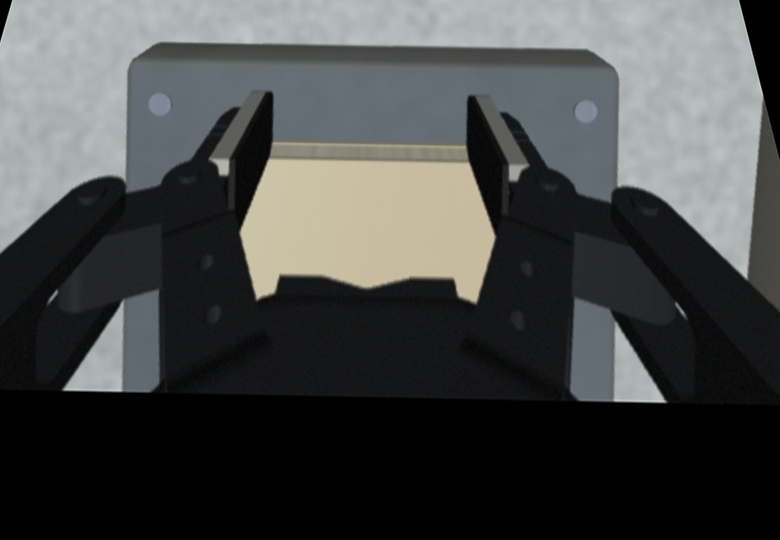

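Request:
send_rows:
  targets:
    - [[0, -0.0015, 0, 0], [0, -0.003, 0, 0], [0, -0.004, 0, 0], [0, -0.004, 0, 0]]

```text
time_s: 14.35
position: [0.6231, 0.0738, 0.0348]
tcp_rot: [0.0, 0.714, 0.7, -0.0]
contact_force: [-0.4, 1.1, 0.7]
gripper_width: 0.0669
```

```bash
python3 g.py w9;python3 m.py pics/w9.png r9
```

```text
14.4 [0.62302277 0.07381166 0.03478408] [ 0.29622021 -0.04072167 -0.75674282]
```

View pics/r9p.png

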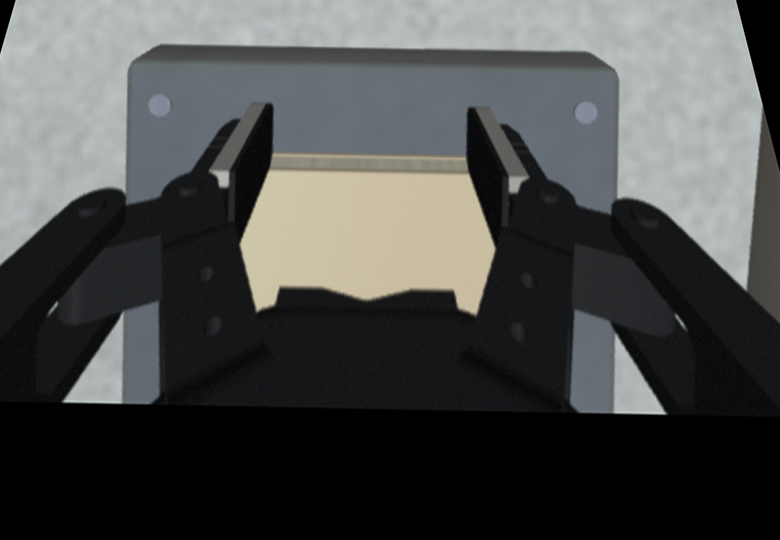

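Request:
send_rows:
  targets:
    - [[0, -0.001, 0, 0], [0, -0.002, 0, 0], [0, -0.002, 0, 0]]

```text
time_s: 14.7
position: [0.623, 0.072, 0.0348]
tcp_rot: [-0.0, 0.714, 0.7, 0.0]
contact_force: [-0.1, 3.3, -0.3]
gripper_width: 0.0666
```

Request:
send_rows:
  targets:
    - [[0, -0.001, 0, 0], [0, -0.001, 0, 0]]

```text
time_s: 14.9
position: [0.6231, 0.0718, 0.0348]
tcp_rot: [-0.0, 0.714, 0.7, 0.0]
contact_force: [-0.3, 11.7, -1.1]
gripper_width: 0.0666
```

Request:
send_rows:
  targets:
    - [[0, -0.001, 0, 0], [0, -0.001, 0, 0]]

```text
time_s: 15.1
position: [0.6231, 0.0712, 0.0348]
tcp_rot: [-0.0, 0.714, 0.7, 0.0]
contact_force: [-0.6, 16.3, -0.1]
gripper_width: 0.0667
```

Request:
send_rows:
  targets:
    - [[0, 0.002, 0, 0], [0, 0.004, 0, 0], [0, 0.02, 0, 0], [0, 0.02, 0.03, 0], [0, 0.02, 0.08, 0], [0, 0.02, 0.13, 0], [0, 0.02, 0.18, 0], [0, 0.02, 0.2, 0]]

```text
time_s: 15.9
position: [0.6248, 0.0908, 0.2401]
tcp_rot: [0.002, 0.714, 0.7, 0.002]
contact_force: [0.1, 0.2, 0.0]
gripper_width: 0.0668
```

Request:
send_rows:
  targets:
    - [[0, 0, 0, 0], [0, 0, 0, 0]]

```text
time_s: 16.1
position: [0.6229, 0.0904, 0.2349]
tcp_rot: [0.0, 0.714, 0.7, 0.0]
contact_force: [-0.4, 0.4, -0.5]
gripper_width: 0.0667
```

```bash
python3 g.py w10; python3 a.py pics/w10.png pics/r10.png
python3 - <<'E'
from plant import arm
import cv2
a=arm.grab_frame("side")[130:270,220:400,::-1]
cv2.imwrite("pics/c10.png",cv2.resize(a,None,fx=4,fy=4,interpolation=cv2.INTER_CUBIC))
E
```

```text
16.15 [0.62246328 0.09023874 0.23391197] [-0.58054539 -0.31141135 -0.54396594]
pad 0.64 9906 (((622.12744140625, -12.048919677734375), (150.6994171142578, 106.5326156616211), 88.88385009765625), array([[567.40344, -86.34674],
       [673.9159 , -88.42192],
       [676.85144,  62.2489 ],
       [570.339  ,  64.32408]], dtype=float32))
stapler 0.87 16151 (((621.352294921875, -37.22454833984375), (270.9996643066406, 177.62306213378906), 89.04522705078125), array([[ 530.2952 , -171.22568],
       [ 707.8936 , -174.18546],
       [ 712.40936,   96.77658],
       [ 534.811  ,   99.73636]], dtype=float32))
[ 231  208   93  112 7287] (((622.3150634765625, -13.042091369628906), (145.6807098388672, 102.37857055664062), 88.93875885009766), array([[569.7855  , -84.92187 ],
       [672.1465  , -86.81803 ],
       [674.8446  ,  58.837685],
       [572.48364 ,  60.73385 ]], dtype=float32))
```

View pics/r10.png

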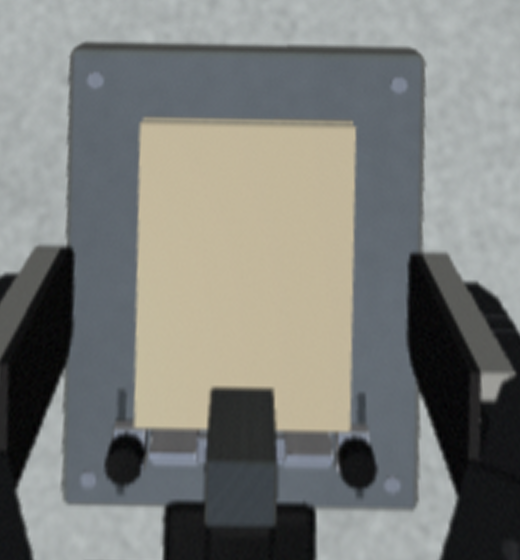

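View pics/c10.png

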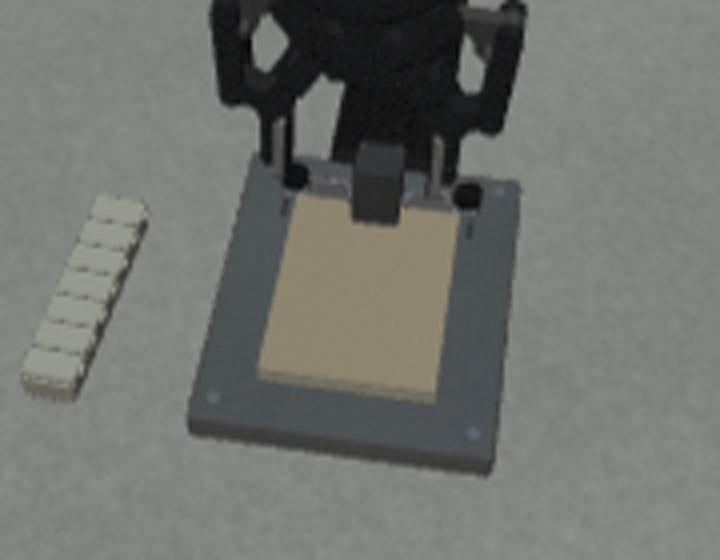

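Run:
```python
import cv2,numpy as np
a=cv2.imread("pics/r5.png",0).astype(np.float32);b=cv2.imread("pics/r10.png",0).astype(np.float32)
for n,(x0,x1,y0,y1) in dict(tabL=(148,203,443,472),tabR=(280,335,440,472),knobL=(104,147,435,500),knobR=(340,380,430,500),front=(70,105,465,500),frontR=(380,412,465,500),nose=(205,280,385,410)).items():
    T=a[y0:y1,x0:x1];m=6
    S=b[y0-m:y1+m,x0-m:x1+m]
    r=cv2.matchTemplate(S,T,cv2.TM_CCOEFF_NORMED);_,v,_,p=cv2.minMaxLoc(r)
    x,y=p
    sub=lambda l,c,h:(l-h)/(2*(l-2*c+h))
    dy=sub(r[y-1,x],r[y,x],r[y+1,x]) if 0<y<2*m else 0
    dx=sub(r[y,x-1],r[y,x],r[y,x+1]) if 0<x<2*m else 0
    print(n,round(v,3),round(x-m+dx,2),round(y-m+dy,2),"px (2px/mm)")
c=cv2.imread("pics/w10.png")[280:350,190:370]; cv2.imwrite("pics/z10.png",cv2.resize(c,None,fx=4.4,fy=4.4,interpolation=cv2.INTER_CUBIC))
c=cv2.imread("pics/w5.png")[280:350,190:370]; cv2.imwrite("pics/z5.png",cv2.resize(c,None,fx=4.4,fy=4.4,interpolation=cv2.INTER_CUBIC))
```

```text
tabL 0.95 -0.47 1.05 px (2px/mm)
tabR 0.958 -0.12 0.08 px (2px/mm)
knobL 0.991 -0.29 -0.07 px (2px/mm)
knobR 0.98 -0.47 -0.2 px (2px/mm)
front 0.967 -0.4 -0.9 px (2px/mm)
frontR 0.98 -0.4 -0.77 px (2px/mm)
nose 0.991 -0.36 -0.5 px (2px/mm)
```

View pics/z10.png

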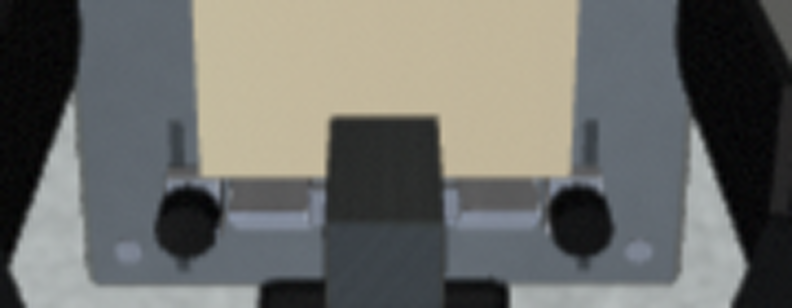

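View pics/z5.png

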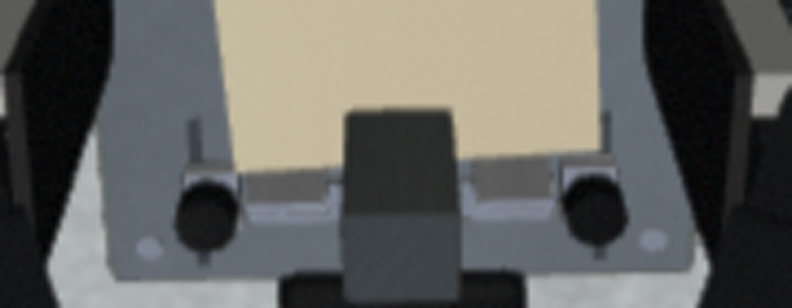

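Request:
send_rows:
  targets:
    - [[0, -0.03, 0.02, 0], [-0.001, -0.07, 0.025, 0], [-0.001, -0.11, 0.025, 0], [-0.002, -0.15, 0.025, 0], [-0.002, -0.175, 0.025, 0], [-0.002, -0.183, 0.025, 0], [-0.002, -0.183, 0.025, 0], [-0.002, -0.183, 0.025, 0]]
  hand: 0

```text
time_s: 17.1
position: [0.6209, -0.0922, 0.2592]
tcp_rot: [-0.001, 0.714, 0.7, -0.0]
contact_force: [-0.5, -0.0, -0.4]
gripper_width: -0.0001
```

Run:
```python
from plant import arm
import cv2
s=arm.read_state(); print(s['position'],s['gripper_width'],s['contact_force'])
a=arm.grab_frame("side")[90:270,200:420,::-1]
cv2.imwrite("pics/c11.png",cv2.resize(a,None,fx=3.5,fy=3.3,interpolation=cv2.INTER_CUBIC))
a=arm.grab_frame("scene")[80:260,140:360,::-1]
cv2.imwrite("pics/d11.png",cv2.resize(a,None,fx=3.5,fy=3.3,interpolation=cv2.INTER_CUBIC))
```

```text
[ 0.6208986  -0.09224187  0.25924338] -0.00011595444870924898 [-0.46123553 -0.03957302 -0.42341174]
```

View pics/c11.png

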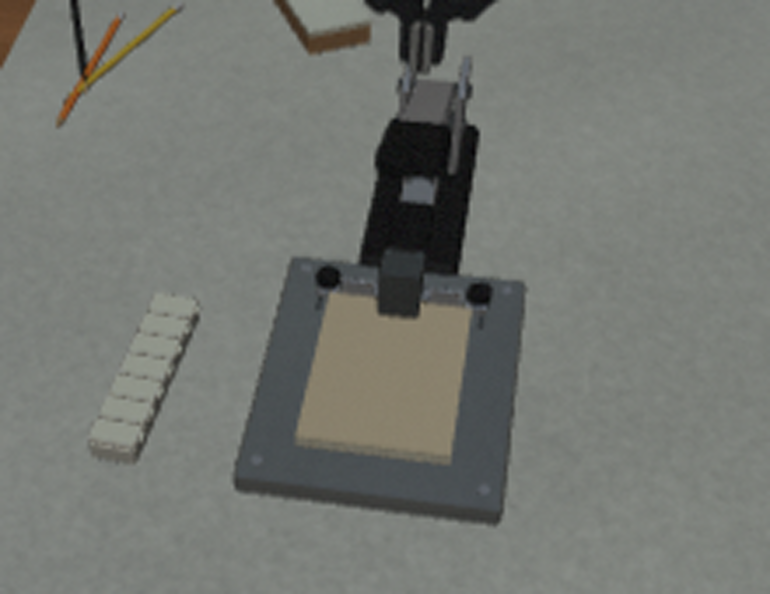

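View pics/d11.png

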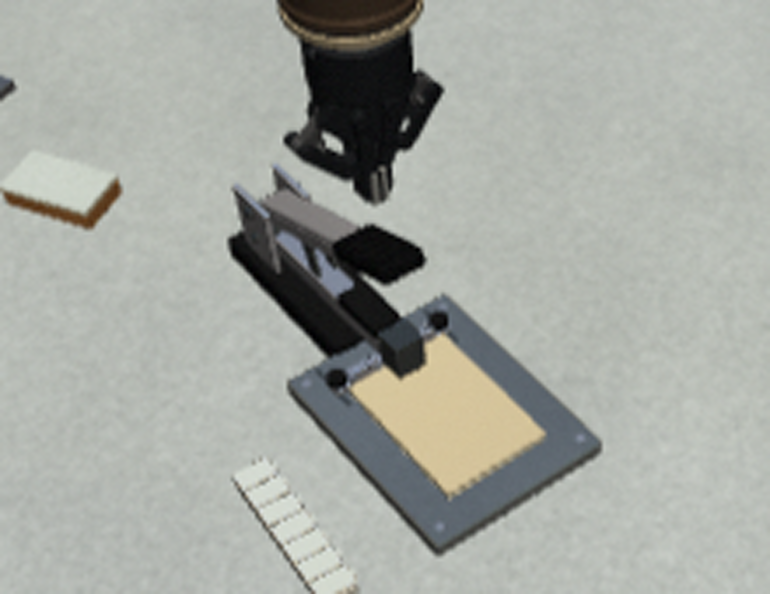

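Request:
send_rows:
  targets:
    - [[0, 0, -0.02, 0], [0, 0, -0.04, 0], [0, 0, -0.047, 0], [0, 0, -0.05, 0], [0, 0, -0.05, 0]]

```text
time_s: 17.7
position: [0.6212, -0.0927, 0.21]
tcp_rot: [-0.0, 0.714, 0.701, 0.0]
contact_force: [0.2, 0.7, 0.4]
gripper_width: -0.0002
```

Request:
send_rows:
  targets:
    - [[0, 0, -0.002, 0], [0, 0, -0.004, 0], [0, 0, -0.006, 0], [0, 0, -0.006, 0]]

```text
time_s: 18.1
position: [0.621, -0.0932, 0.2037]
tcp_rot: [-0.0, 0.714, 0.7, -0.0]
contact_force: [0.3, 0.1, 0.5]
gripper_width: 0.0002
```

Request:
send_rows:
  targets:
    - [[0, 0, -0.001, 0], [0, 0, -0.002, 0], [0, 0, -0.003, 0], [0, 0.0005, -0.004, 0], [0, 0.0005, -0.004, 0]]

```text
time_s: 18.6
position: [0.6211, -0.0926, 0.1997]
tcp_rot: [0.0, 0.714, 0.7, 0.0]
contact_force: [1.5, -0.5, 1.1]
gripper_width: -0.0001
```

Request:
send_rows:
  targets:
    - [[0, 0.0005, -0.002, 0], [0, 0.001, -0.004, 0], [0, 0.002, -0.006, 0], [0, 0.0025, -0.007, 0], [0, 0.0025, -0.007, 0]]

```text
time_s: 19.1
position: [0.6211, -0.0901, 0.1926]
tcp_rot: [-0.0, 0.714, 0.7, -0.0]
contact_force: [0.6, -1.1, 1.0]
gripper_width: -0.0001
```

```bash
cat > sc.py <<'E'
from plant import arm
import cv2,sys
a=arm.grab_frame("scene")[90:200,170:310,::-1]
cv2.imwrite(f"pics/{sys.argv[1]}.png",cv2.resize(a,None,fx=5,fy=5,interpolation=cv2.INTER_CUBIC))
s=arm.read_state(); print(s['time_s'],s['position'],s['contact_force'])
E
python3 sc.py d12
```

```text
19.15 [ 0.62108708 -0.09013444  0.192719  ] [ 0.23209391 -1.01478791  0.79743278]
```

View pics/d12.png

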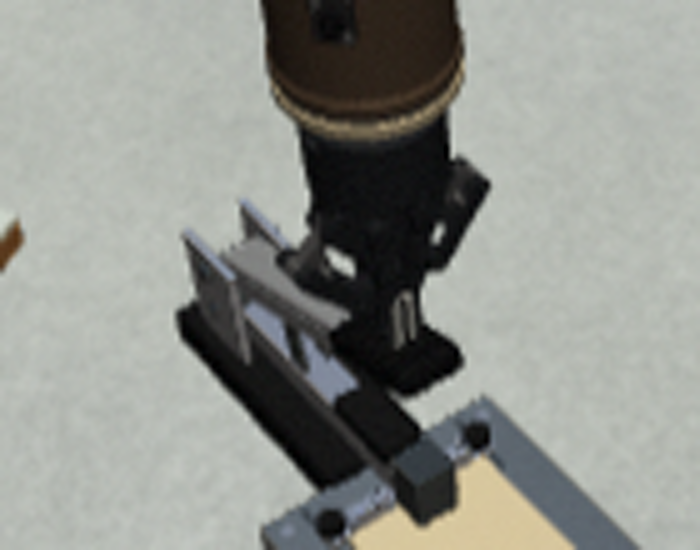

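Request:
send_rows:
  targets:
    - [[0, 0.0015, -0.003, 0], [0, 0.0025, -0.006, 0], [0, 0.004, -0.009, 0], [0, 0.005, -0.012, 0], [0, 0.0065, -0.015, 0], [0, 0.0075, -0.018, 0], [0, 0.009, -0.021, 0], [0, 0.009, -0.021, 0]]

```text
time_s: 19.95
position: [0.6209, -0.0809, 0.1713]
tcp_rot: [-0.0, 0.714, 0.7, -0.0]
contact_force: [0.2, -1.7, 2.7]
gripper_width: -0.0001
```

Request:
send_rows:
  targets:
    - [[0, 0.0005, -0.002, 0], [0, 0.001, -0.004, 0], [0, 0.0015, -0.006, 0], [0, 0.002, -0.008, 0], [0, 0.002, -0.008, 0]]

```text
time_s: 20.45
position: [0.621, -0.0789, 0.1636]
tcp_rot: [-0.0, 0.714, 0.7, 0.0]
contact_force: [0.3, 2.1, 4.3]
gripper_width: -0.0002
```

Request:
send_rows:
  targets:
    - [[0, 0.0003, -0.0015, 0], [0, 0.0005, -0.003, 0], [0, 0.001, -0.004, 0], [0, 0.001, -0.004, 0]]

```text
time_s: 20.85
position: [0.6211, -0.0781, 0.1603]
tcp_rot: [0.0, 0.714, 0.7, 0.0]
contact_force: [-3.4, 2.0, 12.6]
gripper_width: -0.0001
```

Request:
send_rows:
  targets:
    - [[0, 0.0003, -0.0015, 0], [0, 0.0006, -0.003, 0], [0, 0.001, -0.004, 0], [0, 0.001, -0.004, 0]]

```text
time_s: 21.25
position: [0.6212, -0.0771, 0.1565]
tcp_rot: [0.0, 0.714, 0.7, 0.0]
contact_force: [-4.2, 0.8, 15.6]
gripper_width: 0.0002
```

Request:
send_rows:
  targets:
    - [[0, 0.0003, -0.0015, 0], [0, 0.0006, -0.003, 0], [0, 0.0006, -0.003, 0]]

```text
time_s: 21.55
position: [0.6212, -0.0765, 0.1536]
tcp_rot: [0.0, 0.714, 0.7, 0.0]
contact_force: [-3.4, 1.2, 17.0]
gripper_width: 0.0002
```

Request:
send_rows:
  targets:
    - [[0, 0.0003, -0.0015, 0], [0, 0.0005, -0.003, 0], [0, 0.0005, -0.003, 0]]

```text
time_s: 21.85
position: [0.6212, -0.0759, 0.1506]
tcp_rot: [0.0, 0.714, 0.7, 0.0]
contact_force: [-5.0, 1.8, 18.8]
gripper_width: -0.0001
```

Request:
send_rows:
  targets:
    - [[0, 0.0003, -0.0015, 0], [0, 0.0005, -0.003, 0], [0, 0.0005, -0.003, 0]]

```text
time_s: 22.15
position: [0.6212, -0.0754, 0.1477]
tcp_rot: [0.0, 0.714, 0.7, 0.0]
contact_force: [-5.4, 2.5, 20.0]
gripper_width: 0.0002
```

Request:
send_rows:
  targets:
    - [[0, 0.0002, -0.001, 0], [0, 0.0004, -0.002, 0], [0, 0.0004, -0.002, 0]]

```text
time_s: 22.45
position: [0.6212, -0.075, 0.1458]
tcp_rot: [0.0, 0.714, 0.7, 0.0]
contact_force: [-5.5, 2.0, 19.8]
gripper_width: -0.0003
```

Request:
send_rows:
  targets:
    - [[0, 0.0002, -0.001, 0], [0, 0.0004, -0.002, 0], [0, 0.0004, -0.002, 0]]

```text
time_s: 22.75
position: [0.6212, -0.0746, 0.1437]
tcp_rot: [0.0, 0.714, 0.7, 0.0]
contact_force: [-4.1, 2.0, 17.8]
gripper_width: -0.0001
```

Peak passed (20 N), force falling; small steps on.

Request:
send_rows:
  targets:
    - [[0, 0.0002, -0.001, 0], [0, 0.0002, -0.0015, 0], [0, 0.0002, -0.0015, 0]]

```text
time_s: 23.05
position: [0.6212, -0.0744, 0.142]
tcp_rot: [0.0, 0.714, 0.7, 0.0]
contact_force: [-3.3, 3.4, 14.0]
gripper_width: -0.0002
```

Request:
send_rows:
  targets:
    - [[0, 0.0002, -0.001, 0], [0, 0.0002, -0.0015, 0], [0, 0.0002, -0.0015, 0]]

```text
time_s: 23.35
position: [0.6211, -0.0741, 0.14]
tcp_rot: [-0.0, 0.714, 0.7, 0.0]
contact_force: [-0.9, 4.0, 5.4]
gripper_width: -0.0002
```

Request:
send_rows:
  targets:
    - [[0, 0.0002, -0.001, 0], [0, 0.0002, -0.0015, 0], [0, 0.0002, -0.0015, 0]]

```text
time_s: 23.65
position: [0.6211, -0.0739, 0.1384]
tcp_rot: [-0.0, 0.714, 0.7, 0.0]
contact_force: [-1.3, 2.9, 5.7]
gripper_width: -0.0001
```

Request:
send_rows:
  targets:
    - [[0, -0.001, 0.006, 0], [0, -0.002, 0.014, 0], [0, -0.004, 0.022, 0], [0, -0.007, 0.03, 0], [0, -0.009, 0.038, 0], [0, -0.012, 0.046, 0], [0, -0.015, 0.054, 0], [0, -0.019, 0.062, 0]]

```text
time_s: 24.45
position: [0.621, -0.0934, 0.2009]
tcp_rot: [-0.0, 0.714, 0.7, 0.0]
contact_force: [0.2, 0.7, 0.1]
gripper_width: -0.0002
```

Request:
send_rows:
  targets:
    - [[0, -0.001, 0.006, 0], [0, -0.001, 0.016, 0], [0, 0, 0.04, 0], [0, 0.02, 0.08, 0], [0, 0.06, 0.1, 0], [0, 0.1, 0.1, 0], [0, 0.14, 0.1, 0], [0, 0.16, 0.1, 0]]

```text
time_s: 25.25
position: [0.6207, 0.07, 0.301]
tcp_rot: [-0.0, 0.713, 0.701, 0.0]
contact_force: [0.1, 0.1, -0.0]
gripper_width: 0.0005
```

Request:
send_rows:
  targets:
    - [[0, 0, 0, 0], [0, 0, 0, 0]]

```text
time_s: 25.45
position: [0.6209, 0.0671, 0.3005]
tcp_rot: [0.0, 0.713, 0.701, -0.0]
contact_force: [0.0, 0.7, 0.4]
gripper_width: 0.0001
```

```bash
python3 g.py w13; python3 a.py pics/w13.png pics/r13.png
python3 - <<'E'
from plant import arm
import cv2
a=arm.grab_frame("scene")[80:260,140:360,::-1]
cv2.imwrite("pics/d13.png",cv2.resize(a,None,fx=3.5,fy=3.3,interpolation=cv2.INTER_CUBIC))
print([(d['conf'],d['xyz']) for d in arm.place_of("handle_grip","scene")])
a=arm.grab_frame("side"); cv2.imwrite("pics/side13.png",a[:,:,::-1])
for t in("mug","pillbox","camera","pad","handle_grip"): print(t,[(d['conf'],d['xyz']) for d in arm.place_of(t,"side")])
E
```

```text
25.5 [0.62099371 0.06644983 0.30039722] [-0.32955665 -0.49787593 -0.62044591]
pad 0.87 6689 (((623.18310546875, -12.532073974609375), (147.77935791015625, 105.00662231445312), 88.88896179199219), array([[569.2569  , -85.38982 ],
       [674.24384 , -87.4259  ],
       [677.1093  ,  60.32567 ],
       [572.1224  ,  62.361755]], dtype=float32))
stapler 0.6 10698 (((622.4884643554688, -19.00885009765625), (231.63026428222656, 179.4666290283203), 88.77256774902344), array([[ 530.29486, -132.87521],
       [ 709.7203 , -136.71959],
       [ 714.68207,   94.85751],
       [ 535.25665,   98.70189]], dtype=float32))
[ 239  175   80  101 5707] (((623.1468505859375, -13.685760498046875), (145.1991424560547, 102.36209869384766), 88.70088195800781), array([[570.33295 , -85.10629 ],
       [672.66876 , -87.42705 ],
       [675.96075 ,  57.73477 ],
       [573.62494 ,  60.055527]], dtype=float32))
[ 507  185   53  210 4124] (((1008.8701171875, -138.10595703125), (353.2855224609375, 40.8790283203125), 89.97163391113281), array([[ 988.34314 , -314.7386  ],
       [1029.2222  , -314.75882 ],
       [1029.3971  ,   38.526672],
       [ 988.51807 ,   38.546906]], dtype=float32))
[(0.76, [0.6208, -0.0908, 0.1871])]
mug [(0.84, [0.5637, 0.415, -0.0005])]
pillbox [(0.68, [0.7952, -0.004, 0.001])]
camera [(0.59, [0.7581, 0.2796, -0.0031])]
pad [(0.72, [0.6207, -0.0126, 0.0215])]
handle_grip [(0.63, [0.6232, -0.0905, 0.1828])]
```

View pics/r13.png

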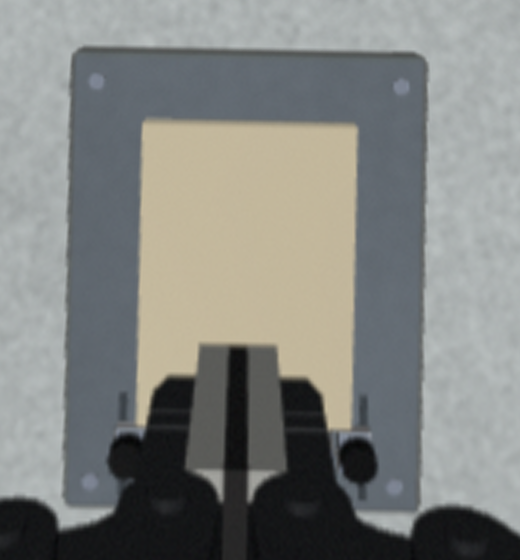

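View pics/d13.png

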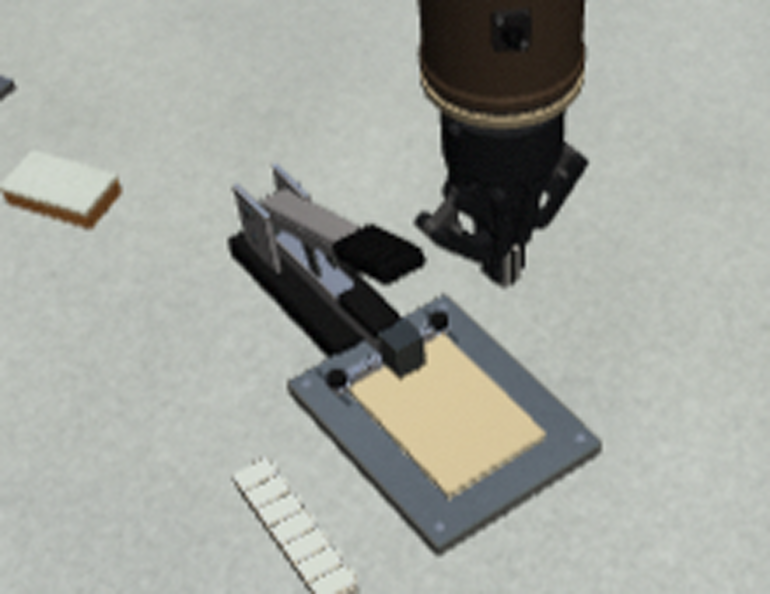

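The handle is back up, the pad is flat and square in the mouth, and the other things haven't moved. I'm handing the job in.

```bash
python3 -c "
from plant import arm
print(arm.finish_job())"
```

```text
the job is handed in; nothing more can be done
None
```

The notepad is stapled and lying flat in the stapler, and I handed the job in at about 25.5 s. No picture shows the staple itself, so my evidence for it is the force at the handle.

- **Placing the pad:** My first drag with the fingertips slipped and skewed the pad. I pulled it back, straightened it, then pushed its rear edge with both fingertips until it met the guide. Afterwards it measured about 0.1 to 0.4° off square and about 0.5 mm off centre. In the picture its edge lay against both tabs.
- **Depth guide:** I pushed one step further than I needed to, so the force reached 16.3 N, close to the 18 N at which the clamp slips. Comparing pictures before and after the push gave no clear sign of the guide moving. The right tab showed no shift. The left tab's match was about 0.5 mm, roughly what the measurement can resolve, so a movement of a few tenths of a millimetre can't be ruled out.
- **Stapling:** The push at the handle rose to about 20 N near 0.28 rad. It fell to about 5.5 N near 0.31 rad and stayed at the spring's level, so I stopped short of the end stop.
- **Last checks:** The handle came back to its rest height (grip at about 0.185 m), and the pad stayed square after the press. The mug, pill organiser and camera were where they started, to within a few millimetres, and the arm was clear of everything.

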